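# Check the pump's oil level with the gauge rod

### The job

Take the blade tool from its wooden stand, lever the pump's red cover open by its top lip with the blade so that it swings right over and hangs clear, and put the blade tool back in its stand. Then take the yellow-handled gauge rod from its cradle, push it into the guide tube until its collar stops against the tube's mouth, and draw it right out again. Finish still holding the rod in the gripper, level and still, with its tip over the middle of the blue tile, about 15 cm above the bench; leave the other things on the bench where they are.

Things in the scene. Friction and masses are not known exactly. Their poses are not given: they have to be found in the camera images.
- pump: Pump, fixed: grey block 120 x 150 x 100 mm high; behind it, towards the robot, a green motor with black box, to 125 mm high. A dark guide tube slopes up and out of its front edge. Origin on the bench straight below the mouth; +x level, the way the mouth faces (roughly away from the robot), z up. Block x -150 to -30 mm, motor x -240 to -150.
- mouth (a point): Centre of the guide tube's mouth, in its rim's plane, 125 mm above the bench. +z is the tube's axis, outwards, away from the pump and 25 deg above level; y level; -x square to the axis, upwards. Rim 35 mm outer, 27 inner diameter; a 14 mm deep funnel narrows to a 13 mm bore; the tube is 118 mm deep, the rod does not touch bottom.
- cover (a joint): Red cover's hinge: 0 closed over the mouth, 2.6 rad open, hanging out and down. Hinge level (along y of point mouth), 22 mm below the mouth's centre square to the axis, 3 mm out. Closed it leans back 25 deg to the pump and its weight (80 g) keeps it shut; pulled past upright (0.44 rad; go to about 1.0) it falls fully open.
- cover_lip (a point): Middle of the cover's free top edge, inner face (plate 60 mm hinge to lip, 46 wide, 4 thick). Closed: 13 mm back (to the pump) from the mouth's centre, 36 mm above it. Behind the lip is open space for the blade from above: 10 mm back it is 30 mm deep. The lip rises 6 mm at most as it opens. Axes turn with the cover: -x hinge to lip, z outwards.
- blade_grip (a point): Centre of the blade tool's blue handle, 18 (x) x 22 (y) x 70 mm (z, upwards). Starts upright in the stand, this point 120 mm above the bench. Below the handle a 28 x 30 mm guard, underside 40 mm below this point, then a steel blade 2.5 mm thick (x), 14 mm wide (y), ending 106 mm below this point. About 90 g.
- stand_top (a point): Centre of the top of the fixed wooden stand, 80 mm above the bench, block 70 x 70 mm. A slot right through it, 10 mm (its x) by 24 mm (its y), takes the blade; the tool's guard then rests on the top.
- gauge_grip (a point): Grip point in the gauge rod's yellow handle, on the rod's axis; handle from 46 mm behind to 36 ahead, 16 wide (y), 20 tall (z). +x along the rod to the tip. Starts level in a grey cradle, axis 60 mm above the bench, tip to the robot, z up. Cradle uprights (34 mm wide, 8 above the axis) 31-43 mm behind and 99-111 ahead; between them it is free. 90 g.
- gauge_collar (a point): Centre of the stopping face of the rod's brass collar (35 mm diameter, 8 mm thick), 44 mm ahead of the grip point; the 8 mm shaft runs on 112 mm to the tip. Same axes as the grip point.
- gauge_tip (a point): Tip of the gauge rod, 156 mm from the grip point, 112 mm from the collar's stopping face. Same axes as the grip point.
- tile_top (a point): Centre of the top of the fixed blue reading tile, 130 x 130 mm, 8 mm thick; z up.
There are look-alikes about, which are no part of the job. What is meant by the part that bears tile_top is not purple, and is the smaller of those in its own colour.

How it is judged (in metres and radians):
On the way, in this order (a step that is already met when the one before it is completed fails the run):
1. the cover is being levered up by the blade tool (contact force between blade and pump above 0.02 N and value of joint cover above 0.3 rad), for 0.02 s.
2. the cover hangs open (value of joint cover above 2.2 rad), for 0.2 s.
3. the gauge rod is in the guide tube with its collar against the mouth (z of gauge_collar in the frame of mouth below 0.003 m and distance between gauge_collar and mouth below 0.008 m and angle between the x axis of gauge_collar and the z axis of mouth, either way round below 0.12 rad), for 0.2 s.
4. the gauge rod is drawn right out of the tube (z of gauge_tip in the frame of mouth above 0.005 m), for 0.1 s.
At the end, for the whole second after the job is handed in: The gripper holds the rod still, level within 10 degrees, its tip 80 to 280 mm above the bench and within 60 mm (level) of the tile's centre; the cover is open beyond 2.2 rad; the blade tool stands let go in its stand, within 0.3 rad of upright, handle centre within 50 mm of its top (contact force between the fingers and gauge above 1 N and angle between gauge_tip's own x axis and vertical between 1.396 and 1.745 rad and horizontal distance between gauge_tip and tile_top below 0.06 m and height (world z) of gauge_tip between 0.08 and 0.28 m and linear speed of gauge below 0.03 m/s and value of joint cover above 2.2 rad and contact force between gauge and pump below 0.05 N and contact force between each of gauge, the fingers and blade below 0.05 N and distance between blade_grip and stand_top below 0.055 m and z of blade_grip in the frame of stand_top below 0.05 m and angle between blade_grip's own z axis and vertical below 0.3 rad); the arm keeps its last pose, push and grip.
It fails at once if another loose thing on the bench is moved over 40 mm (distance of any of oil, grease, tape, wrench, battery, socket from where it was at the start of the episode above 0.04 m).
It also fails if it takes over 67 s, if anything falls off the work surface, if the arm or the gripper's body presses on something with over 40 N, if the wrist force passes 120 N, or if a joint passes its speed limit or range.

### The arm

A 6-joint arm with a two-finger parallel gripper is mounted at the origin on the work surface. World frame = base frame: x ahead of the robot, y to its left, z up, the work surface at z = 0. Lengths are in mm, angles in rad, forces in N, time in s.
With the tool pointing down it reaches from about 275 to 975 mm from the base axis. Payload 8.4 kg.
Tool frame: the origin (TCP) lies midway between the tips of the shut fingers; the grasp point (between the pads) lies 19 mm behind it; z points along the fingers, y is the line along which they close (so a half turn about z gives the same grasp; the last joint's range is limited). The gripper opens to 92 mm and grips with 3 to 60 N. Pads are 20 mm wide; open, the fingers measure 128 mm over their backs; the gripper's body (75 mm by 189 mm) begins 69 mm behind the grasp point.
Start: joints at [-1.19, 0.353, 1.633, -0, 1.155, -0.002], TCP at [233.448, -579.767, 214.583] pointing down, gripper open.
Joint ranges: [-2.63, 2.63], [-0.92, 2.1], [0.06, 2.66], [-1.3, 4.44], [0, 2.69], [-3.02, 3.02]. Speed limits (rad/s): [2.22, 2.22, 2.79, 3.14, 3.14, 3.14].

### API

Orientations are given as a unit quaternion [x, y, z, w].
In Python, from workcell import manip gives the robot as it stands. The module is installed in compiled form; this text tells all that it offers.
- The arm moves only by the shell command python3 -m crank 'ROWS'. ROWS is JSON, a list of rows, each a list of 3 entries, a list of its own where there are three numbers: the shift along the tool's x, y, z in cm, then the turn, a rotation vector about the tool's x, y, z in rad, then the gripper command: -1 is fully open, 1 is shut, values between are in proportion. In form: [[[tx, ty, tz], [ax, ay, az], fingers], ...]. A call has 1 to 20 rows; each row is the pose to reach, as a shift and turn from the pose commanded when the call began, along the tool's axes at that moment; what a row does not reach only later rows make up. A row lasts 1/12 s, in which the tool goes at most 41.7 mm and 7.16 degrees, less where a joint would pass 70% of its speed; a pose out of reach is approached as far as the arm can. A call with a gripper value outside its range is refused whole. The fingers move at their own pace and stop on an object; the grip force is fixed at half the most. Time passes only in rows, so rows that repeat a pose let the fingers close. It gives the time, the measured TCP pose, the force, the opening and the grip force at its end, in the units of the state.
- manip.get_obs(): the state, without advancing time (a new reading comes with each control period).
- manip.snapshot(name): name is "side" or "top"; returns a dict with "img" (420x560x3 uint8, red, green, blue), "z_map" (420x560 float32, mm along the optical axis (not along the pixel's ray), 0 where there is no reading), "fx", "fy", "cx", "cy" (pixels), "eye" and "attitude" of the camera in the world. Camera axes: x right, y up, looking along -z (the intrinsics and any distortion apply to the point x, -y, -z); pixel columns grow to the right and rows downward; lengths in mm; the calibration is good to about 2 mm. A picture is of the moment at which its call begins.
- manip.sign_off(): hands the job in; it is judged then, once.
The state is a dict: "time": time; "qpos": joint angles; "dq": joint speeds; "effort": joint torques, N m; "ee_pos": TCP position; "eef_rot": TCP orientation; "force": force on the tool from outside, world axes, zero at the start; "torque": the same for the moment, N m; "opening": opening from 0.0 (shut) to 1.0 (fully open); "finger_force": force on a finger pad.
Only numpy, scipy, OpenCV 4.12 (cv2) and the standard library are available. Lean on these libraries where they do the work, as an engineer would, in place of code of your own. Each camera call takes 0.05 s, during which the arm holds its last target. There are 200 camera calls.

## Working session

There is one attempt and no reset: what is moved stays moved. The work goes in short steps, Python scripts to look and compute and a shell command to move; the robot and the scene stay as the last step left them, time stands still between calls to the robot, and variables do not carry over. Pictures are saved under pics/ and viewed, at most 10 in all, crops included, and the job is handed in when it is done.

```bash
mkdir -p pics; cat > h.py <<'E'
import numpy as np, cv2
from workcell import manip
from scipy.spatial.transform import Rotation as R
def snap(n):
    s=manip.snapshot(n); np.savez(f'{n}.npz',**s); return s
def cloud(s):
    z=s['z_map'];v,u=np.mgrid[:z.shape[0],:z.shape[1]]
    p=np.stack([(u-s['cx'])/s['fx']*z,-(v-s['cy'])/s['fy']*z,-z],-1)
    a=np.array(s['attitude']); M=R.from_quat(a).as_matrix() if a.size==4 else a
    w=p@M.T+np.array(s['eye']); w[z==0]=np.nan; return w
def ld(n): return dict(np.load(f'{n}.npz'))
E
python3 - <<'E'
from h import *
for n in('top','side'):
    s=snap(n); print(n,{k:v for k,v in s.items() if k not in('img','z_map')}, (s['z_map']==0).mean())
    cv2.imwrite(f'pics/{n}0.png',cv2.resize(s['img'][:,:,::-1],(784,588),interpolation=cv2.INTER_CUBIC))
o=manip.get_obs();print(o)
E
```

```text
top {'fx': 527.422805316178, 'fy': 527.422805316178, 'cx': 284.1728785953663, 'cy': 216.75806396561262, 'eye': array([ 274.10881511,  -19.28154657, 1624.62736228]), 'attitude': array([ 0.04448111, -0.03635678, -0.70504648,  0.7068303 ])} 0.00421343537414966
side {'fx': 545.2272379086974, 'fy': 545.2272379086974, 'cx': 283.8123106944487, 'cy': 207.79916277436095, 'eye': array([ 382.31512443, -790.75502268, 1040.23382836]), 'attitude': array([ 0.34163373, -0.01136886, -0.05119875,  0.93836871])} 0.004102891156462585
{'time': 0.1, 'qpos': array([-1.19040699e+00,  3.53574632e-01,  1.63403764e+00,  2.51476740e-06,
        1.15522857e+00, -2.42107537e-03]), 'dq': array([ 0.00015833, -0.00135827, -0.0022918 ,  0.00083484, -0.00068164,
       -0.00014929]), 'effort': array([ 1.77585833e-03, -5.94903374e+01, -3.34932053e+01,  6.99789380e-02,
        1.84014608e-02, -3.62137848e-05]), 'ee_pos': array([ 233.27905331, -579.35335642,  213.95090395]), 'eef_rot': array([ 9.81737786e-01,  1.90238090e-01, -1.16113492e-04, -6.13198474e-04]), 'force': array([-0.03705784, -0.06638031,  0.91603198]), 'torque': array([ 0.00547301, -0.00191544, -0.04001614]), 'finger_force': 0.0, 'opening': 1.0050679545301588}
```

View pics/top0.png

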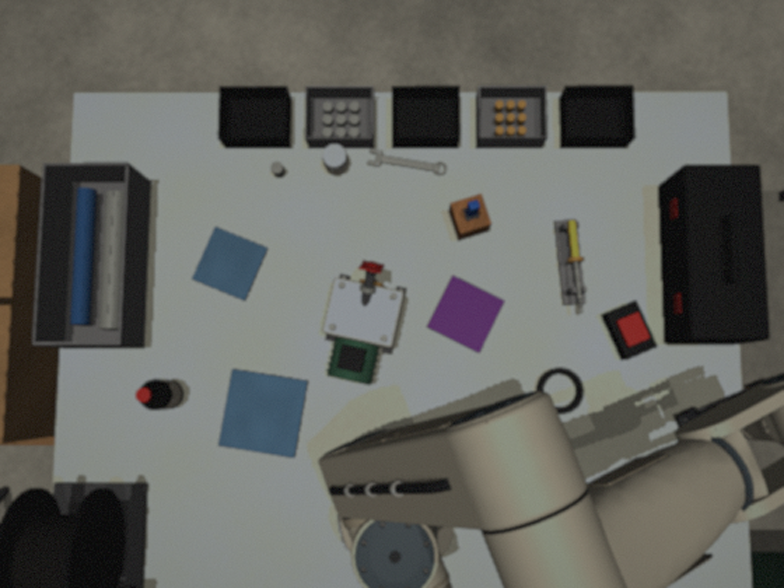

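View pics/side0.png

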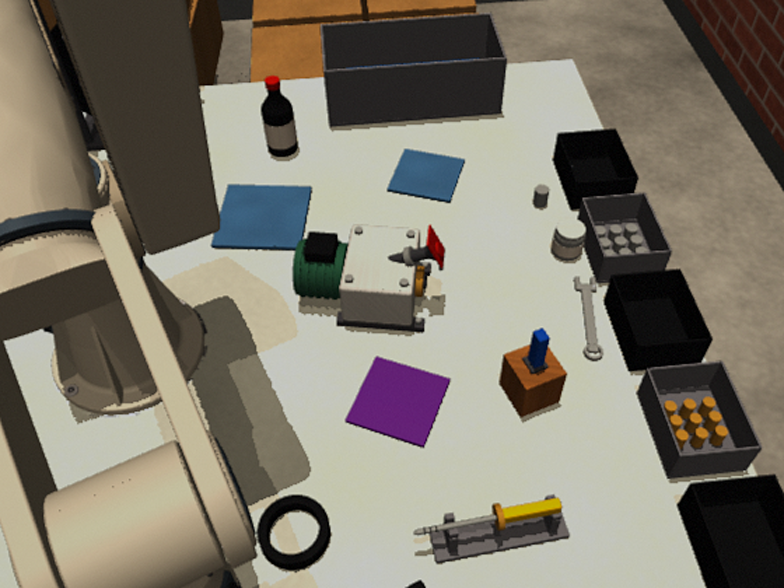

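The top view shows the pump at about (365,310), its red cover at (371,268), the stand with its blue handle at (470,213), and the rod at (573,260) with its tip end at (578,310). The smaller blue tile is at (230,263). The side view agrees.

```bash
python3 - <<'E'
from h import *
np.set_printoptions(precision=1,suppress=True)
def rect(P): 
    r=cv2.minAreaRect(P[:,:2].astype(np.float32)); return np.array(r[0]),np.array(r[1]),r[2]
for n in('top','side'):
    s=ld(n);w=cloud(s);hsv=cv2.cvtColor(s['img'],cv2.COLOR_RGB2HSV).astype(int);H,S,V=[hsv[...,i] for i in range(3)]
    x,y,z=[w[...,i] for i in range(3)]
    def seg(m,name,lo,hi,bx):
        m=m&(z>lo)&(z<hi)&(x>bx[0])&(x<bx[1])&(y>bx[2])&(y<bx[3])
        m=cv2.morphologyEx(m.astype(np.uint8),cv2.MORPH_OPEN,np.ones((2,2)))
        k,l,st,c=cv2.connectedComponentsWithStats(m)
        for i in range(1,k):
            if st[i,4]<12: continue
            P=w[l==i]; print(n,name,st[i,4],'mean',P.mean(0),'z',np.percentile(P[:,2],[2,50,98]),'rect',*rect(P))
    bx=(200,1000,-450,450)
    blue=(H>95)&(H<125)&(S>90)
    seg(blue,'tile',0,20,bx); seg(blue,'handle',60,170,bx); seg(blue,'handletop',148,170,bx)
    seg((H>20)&(H<35)&(S>140),'yellow',30,100,bx)
    seg((H>20)&(H<35)&(S>140),'yellowtop',66,100,bx)
    seg((H<22)&(S>80),'wood',74,86,(400,800,-300,0)); seg((H<22)&(S>80),'brass',40,90,(400,800,-450,-250))
    seg(((H<8)|(H>172))&(S>140),'red',60,190,(400,800,-100,150))
    seg((S<60)&(V>90),'block',94,106,(300,700,-150,200))
    seg((S<60),'shaft',54,66,(400,700,-450,-250))
E
```

```text
top tile 1450 mean [nan nan nan] z [nan nan nan] rect [nan nan] [0. 0.] 0.0
top tile 1743 mean [nan nan nan] z [nan nan nan] rect [241.9 285.3] [160.7 112. ] 81.4300308227539
top handle 66 mean [ 640.8 -156.8  134.6] z [ 89.2 143.7 159.7] rect [ 643.6 -157. ] [12.5 21.8] 17.206758499145508
top handletop 37 mean [ 642.5 -157.6  152. ] z [130.7 153.9 160.3] rect [ 643.2 -158.4] [12.3 20.1] 7.264430046081543
top yellow 119 mean [nan nan nan] z [nan nan nan] rect [ 589.5 -377.1] [79.  13.8] 6.368838787078857
top yellowtop 39 mean [ 589.6 -377.5   69.3] z [63.9 69.3 74.4] rect [ 589.7 -378.4] [34.2 11.1] 6.414446830749512
top yellowtop 22 mean [ 558.  -378.6   73.1] z [67.  72.7 81.2] rect [ 558.2 -378.5] [16.6 10.5] 4.6104888916015625
top wood 305 mean [nan nan nan] z [nan nan nan] rect [ 643.9 -157.3] [65.4 67.4] 16.67161750793457
top brass 34 mean [ 547.8 -382.3   57.1] z [ 5.6 67.5 77.1] rect [ 547.6 -385.2] [ 7.6 37.7] 7.657412052154541
top red 72 mean [515.2  50.  144.9] z [ 53.6 147.9 167.2] rect [518.5  49.2] [37.6 21.3] 78.81002044677734
top block 1653 mean [nan nan nan] z [nan n
[... 1372 characters left out ...]
[nan nan nan] rect [478.4  81.2] [256.4 101.5] 52.50796890258789
side shaft 15 mean [nan nan nan] z [nan nan nan] rect [ 630.1 -349.9] [43.1  8.7] 61.08661651611328
side shaft 88 mean [nan nan nan] z [nan nan nan] rect [ 520.6 -371.6] [54.  15.6] 31.79177474975586
side shaft 25 mean [ 628.2 -385.7   50. ] z [ 9.  56.9 62.7] rect [ 634.5 -380.5] [34.   6.3] 42.00368118286133
side shaft 96 mean [nan nan nan] z [nan nan nan] rect [ 482.  -381.6] [57.4 26.4] 42.64979553222656
side shaft 31 mean [ 441.8 -384.6   45.1] z [-1.1 61.8 66.1] rect [ 442.5 -380.8] [26.  14.7] 80.45052337646484
side shaft 26 mean [ 484.9 -399.1   49.9] z [10.9 55.5 58.8] rect [ 489.5 -393.8] [26.   8.5] 47.52250289916992
```

```bash
python3 - <<'E'
from h import *
s=ld('top');a=s['img'][165:290,220:300,::-1];b=s['img'][130:240,310:430,::-1]
t=ld('side')['img'][145:245,200:335,::-1];u=ld('side')['img'][225:405,280:420,::-1]
f=lambda i:cv2.resize(i,(390,290),interpolation=cv2.INTER_CUBIC)
cv2.imwrite('pics/c1.png',np.vstack([np.hstack([f(a),f(b)]),np.hstack([f(t),f(u)])]))
E
```

```text
(no output)
```

View pics/c1.png

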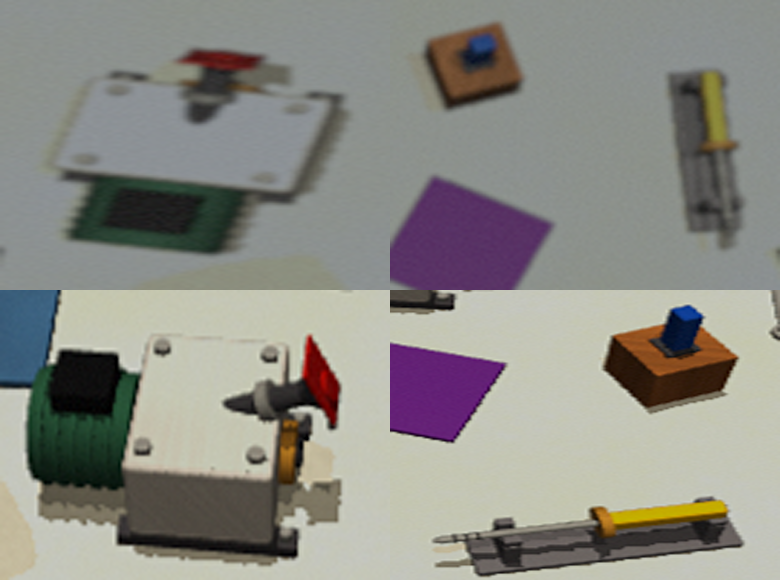

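The crop confirms the tube exits at the block's mid-front, the cover is closed, the rod's tip points to the robot, and the blade is upright. I'll refine this by intersecting colour-mask rays with planes of known height.

```bash
cat >> h.py <<'E'
def rays(s,uv,h):
    uv=np.atleast_2d(uv).astype(float);d=np.stack([(uv[:,0]-s['cx'])/s['fx'],-(uv[:,1]-s['cy'])/s['fy'],-np.ones(len(uv))],-1)
    d=d@R.from_quat(s['attitude']).as_matrix().T; e=s['eye']; return e+d*((h-e[2])/d[:,2])[:,None]
E
python3 - <<'E'
from h import *
np.set_printoptions(precision=1,suppress=True)
for n in('top','side'):
    s=ld(n);w=np.nan_to_num(cloud(s));hsv=cv2.cvtColor(s['img'],cv2.COLOR_RGB2HSV).astype(int);H,S,V=[hsv[...,i] for i in range(3)]
    x,y,z=[w[...,i] for i in range(3)]
    def seg(m,name,lo,hi,bx,h):
        m=m&(z>lo)&(z<hi)&(x>bx[0])&(x<bx[1])&(y>bx[2])&(y<bx[3])
        k,l,st,c=cv2.connectedComponentsWithStats(m.astype(np.uint8))
        i=1+np.argmax(st[1:,4]); v,u=np.nonzero(l==i); P=rays(s,np.c_[u,v],h)
        r=cv2.minAreaRect(P[:,:2].astype(np.float32)); print(n,name,len(P),np.array(r[0]),np.array(r[1]),round(r[2],1),'mean',P.mean(0)[:2])
    blue=(H>95)&(H<125)&(S>90)
    seg(blue,'tile',-5,20,(450,700,200,450),8)
    seg(blue,'handletop',145,170,(580,700,-220,-100),155)
    seg((H>20)&(H<35)&(S>140),'yellow',40,100,(500,700,-450,-300),68)
    seg((H<22)&(S>80),'wood',72,88,(550,750,-250,-80),80)
    seg((S<60)&(V>100),'block',92,108,(300,520,-50,180),100)
    m=(((H<8)|(H>172))&(S>140))&(x>480)&(x<560)&(y>0)&(y<110)&(z>90)
    P=w[m];c,sg,V3=np.linalg.svd(P-np.median(P,0),full_matrices=False);print('red',np.median(P,0),P.min(0),P.max(0),'top',np.median(P[P[:,2]>155],0),'normal',V3[2])
    # rod axis: shaft etc
    m=(z>52)&(z<75)&(x>420)&(x<560)&(y>-410)&(y<-360); print('rodpts',m.sum(), [ (a,np.median(y[m&(abs(x-a)<10)])) for a in range(430,560,20)], x[m].min())
E
```

```text
top tile 1482 [549.5 374.3] [121.7 120.8] 67.6 mean [549.3 374.4]
top handletop 40 [ 644.4 -154.6] [18.3 18.4] 44.1 mean [ 644.4 -154.7]
top yellow 119 [ 593.  -373.5] [76.8 13.8] 3.7 mean [ 592.8 -373.5]
top wood 376 [ 644.7 -154.5] [70.1 67.3] 17.5 mean [ 641.7 -153.5]
top block 1862 [433.  72.] [147.9 118.9] 77.7 mean [430.1  72.2]
red [517.4  52.6 147.1] [507.2  33.4 127.8] [528.9  71.8 169.2] top [511.7  54.7 159.5] normal [-0.9  0.2 -0.4]
rodpts 181 [(430, np.float64(-389.98753735805167)), (450, np.float64(-388.9527546233469)), (470, np.float64(-385.32596246446167)), (490, np.float64(-384.5618950709302)), (510, np.float64(-382.75953035802314)), (530, np.float64(-382.45112017666656)), (550, np.float64(-377.3749542037345))] 435.32218369911584
side tile 1387 [547.5 370.3] [130.6 127.6] 67.8 mean [547.5 368.4]
side handletop 96 [ 641.3 -159.8] [22.8 24.3] 23.5 mean [ 642.2 -160. ]
side yellow 424 [ 593.1 -379.1] [79.4 20.5] 5.0 mean [ 592.5 -378.8]
side wood 708 [ 643.2 -158. ] [73.8 75. ] 17.4 mean [ 640.7 -164.2]
side block 2183 [430.3  69.6] [151.4 118.9] 78.1 mean [426.3  66.5]
red [518.4  47.  140.2] [503.3  27.3 108.2] [535.2  78.3 164.2] top [509.4  52.2 160.4] normal [ 0.9 -0.2  0.5]
rodpts 497 [(430, np.float64(-389.85679305229314)), (450, np.float64(-389.34601781480694)), (470, np.float64(-386.87795636913285)), (490, np.float64(-387.0763818511217)), (510, np.float64(-384.07275319567685)), (530, np.float64(-382.0150204805542)), (550, np.float64(-384.09167420362905))] 431.60663062008337
```

```bash
cat >> h.py <<'E'
PY=-12.1; PO=np.array([519.3,51.6,0.]); MP=R.from_euler('z',PY,degrees=True)
def pump(x,y,z): return PO+MP.apply([x,y,z])
def att(yaw,pitch=0):
    "tool x at yaw, z down; pitch>0 lowers the -x (rod tip) side"
    return R.from_euler('z',yaw,degrees=True)*R.from_euler('y',-pitch,degrees=True)*R.from_euler('x',180,degrees=True)
def go(*wps):
    "each (grasp point xyz, yaw, pitch): print rows relative to the present pose"
    o=manip.get_obs(); Q=R.from_quat(o['eef_rot']); p=np.array(o['ee_pos'])
    z=Q.apply([0,0,1]);print('t',round(o['time'],2),'grasp',np.round(p-19*z,1),'x yaw',np.degrees(np.arctan2(*Q.apply([1,0,0])[1::-1])).round(1),'z',z.round(3),'open',round(float(o['opening'])*92,1),'F',o['force'].round(1),'q',o['qpos'].round(2))
    for g,yaw,pit in wps:
        T=att(yaw,pit); t=np.array(g)+19*T.apply([0,0,1])
        print(np.round(Q.inv().apply(t-p)/10,2).tolist(), np.round((Q.inv()*T).as_rotvec(),3).tolist())
E
python3 - <<'E'
from h import *
go(((643,-157,230),17.4,0),((643,-157,124),17.4,0))
E
```

```text
t 0.1 grasp [ 233.3 -579.4  233. ] x yaw 21.9 z [-0.     0.001 -1.   ] open 92.5 F [-0.  -0.1  0.9] q [-1.19  0.35  1.63  0.    1.16 -0.  ]
[53.78, -23.87, 0.33] [-0.001, 0.0, 0.079]
[53.78, -23.86, 10.93] [-0.001, 0.0, 0.079]
```

```bash
python3 -m crank '[[[53.8,-23.9,0.3],[0,0,0.08],-1],[[53.8,-23.9,0.3],[0,0,0.08],-1],[[53.8,-23.9,0.3],[0,0,0.08],-1],[[53.8,-23.9,0.3],[0,0,0.08],-1],[[53.8,-23.9,0.3],[0,0,0.08],-1],[[53.8,-23.9,0.3],[0,0,0.08],-1],[[53.8,-23.9,0.3],[0,0,0.08],-1],[[53.8,-23.9,0.3],[0,0,0.08],-1],[[53.8,-23.9,0.3],[0,0,0.08],-1],[[53.8,-23.9,0.3],[0,0,0.08],-1],[[53.8,-23.9,0.3],[0,0,0.08],-1],[[53.8,-23.9,0.3],[0,0,0.08],-1],[[53.8,-23.9,0.3],[0,0,0.08],-1],[[53.8,-23.9,0.3],[0,0,0.08],-1],[[53.8,-23.9,0.3],[0,0,0.08],-1],[[53.8,-23.9,0.3],[0,0,0.08],-1],[[53.8,-23.9,0.3],[0,0,0.08],-1],[[53.8,-23.9,0.3],[0,0,0.08],-1],[[53.8,-23.9,0.3],[0,0,0.08],-1],[[53.8,-23.9,0.3],[0,0,0.08],-1]]'
python3 - <<'E'
from h import *
go(((643,-157,230),17.4,0),((643,-157,124),17.4,0))
E
```

```text
time: 1.77
ee_pos: [642.4, -158.4, 211.8]
eef_rot: [0.989, 0.15, -0.0, 0.0]
force: [0.3, 0.8, 0.1]
opening: 1.0
finger_force: 0.0
t 1.77 grasp [ 642.4 -158.4  230.8] x yaw 17.3 z [-0. -0. -1.] open 92.0 F [0.3 0.8 0.1] q [-0.24  0.41  1.55 -0.    1.18  1.03]
[0.09, -0.11, 0.08] [0.0, 0.0, -0.003]
[0.1, -0.11, 10.68] [0.0, 0.0, -0.003]
```

```bash
python3 -m crank '[[[0.1,-0.1,3],[0,0,0],-1],[[0.1,-0.1,6],[0,0,0],-1],[[0.1,-0.1,9],[0,0,0],-1],[[0.1,-0.1,10.7],[0,0,0],-1],[[0.1,-0.1,10.7],[0,0,0],-1],[[0.1,-0.1,10.7],[0,0,0],-1],[[0.1,-0.1,10.7],[0,0,0],1],[[0.1,-0.1,10.7],[0,0,0],1],[[0.1,-0.1,10.7],[0,0,0],1],[[0.1,-0.1,10.7],[0,0,0],1],[[0.1,-0.1,10.7],[0,0,0],1],[[0.1,-0.1,10.7],[0,0,0],1],[[0.1,-0.1,10.7],[0,0,0],1],[[0.1,-0.1,10.7],[0,0,0],1],[[0.1,-0.1,10.7],[0,0,0],1],[[0.1,-0.1,10.7],[0,0,0],1],[[0.1,-0.1,10.7],[0,0,0],1],[[0.1,-0.1,10.7],[0,0,0],1]]'
python3 - <<'E'
from h import *
go(((643,-157,262),17.4,0))
E
```

```text
time: 3.27
ee_pos: [643.9, -155.8, 104.5]
eef_rot: [0.989, 0.151, -0.0, -0.0]
force: [-0.6, -0.1, -0.5]
opening: 0.238
finger_force: 30.0
t 3.27 grasp [ 643.9 -155.8  123.5] x yaw 17.3 z [-0.  0. -1.] open 21.9 F [-0.6 -0.1 -0.5] q [-0.24  0.52  1.64  0.    0.98  1.03]
[-0.12, 0.08, -13.85] [-0.0, 0.0, -0.001]
```

```bash
python3 -m crank '[[[0,0,-3],[0,0,0],1],[[0,0,-6],[0,0,0],1],[[0,0,-10],[0,0,0],1],[[0,0,-14],[0,0,0],1],[[0,0,-17.5],[0,0,0],1],[[0,0,-17.5],[0,0,0],1],[[0,0,-17.5],[0,0,0],1]]'
python3 - <<'E'
from h import *
go((pump(-30,0,300),PY,0),(pump(-30,0,258),PY,0),(pump(10,0,258),PY,0))
E
```

```text
time: 3.85
ee_pos: [645.0, -156.1, 282.0]
eef_rot: [0.989, 0.151, 0.002, 0.001]
force: [0.9, -0.2, -1.1]
opening: 0.239
finger_force: 30.0
t 3.85 grasp [ 644.9 -156.1  301. ] x yaw 17.4 z [ 0.004 -0.001 -1.   ] open 22.0 F [ 0.9 -0.2 -1.1] q [-0.24  0.36  1.47  0.    1.3   1.03]
[-8.42, -25.05, 0.01] [0.001, -0.004, 0.514]
[-8.43, -25.06, 4.21] [0.001, -0.004, 0.514]
[-4.95, -23.09, 4.23] [0.001, -0.004, 0.514]
```

```bash
python3 -m crank '[[[-2,-6,0],[0,0,0.1],1],[[-4,-12,0],[0,0,0.2],1],[[-6,-18,0],[0,0,0.3],1],[[-8.4,-22,0],[0,0,0.4],1],[[-8.4,-25,0],[0,0,0.51],1],[[-8.4,-25,0],[0,0,0.51],1],[[-8.4,-25,0],[0,0,0.51],1],[[-8.4,-25,0],[0,0,0.51],1],[[-8.4,-25,0],[0,0,0.51],1],[[-8.4,-25,0],[0,0,0.51],1],[[-8.4,-25,0],[0,0,0.51],1]]'
python3 - <<'E'
from h import *
go((pump(-30,0,258),PY,0),(pump(10,0,258),PY,0))
np.set_printoptions(precision=1,suppress=True)
s=snap('side');i=s['img'][90:290,150:420,::-1];cv2.imwrite('pics/lip.png',cv2.resize(i,(783,580),interpolation=cv2.INTER_CUBIC))
E
```

```text
time: 4.77
ee_pos: [489.8, 56.7, 279.0]
eef_rot: [0.995, -0.104, -0.0, 0.0]
force: [-0.2, 0.9, 0.2]
opening: 0.238
finger_force: 30.0
t 4.77 grasp [489.8  56.7 298. ] x yaw -11.9 z [-0.001 -0.    -1.   ] open 21.9 F [-0.2  0.9  0.2] q [ 0.11  0.08  1.83 -0.    1.23  1.89]
[-0.01, -0.13, 4.0] [0.001, 0.001, 0.003]
[3.99, -0.11, 4.0] [0.001, 0.001, 0.003]
```

View pics/lip.png

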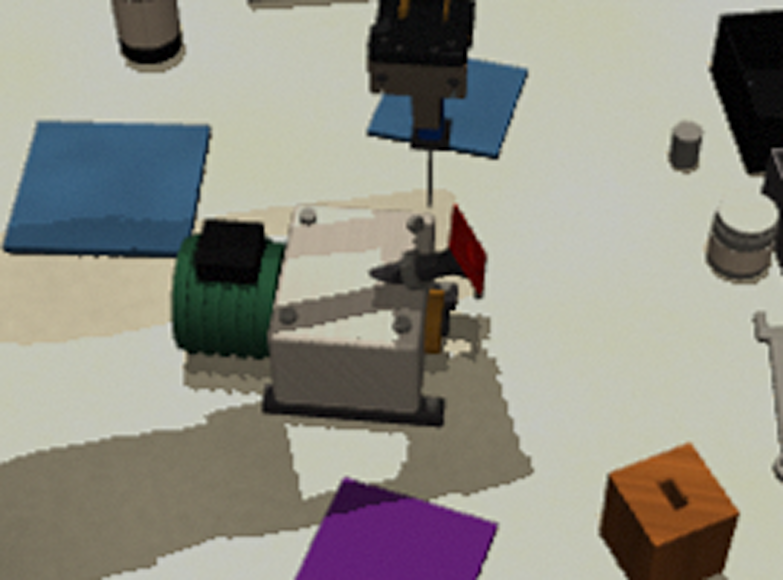

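The side picture shows the blade vertical at (430,180), just behind the lip at (455,208), and the cover still closed. Next I lower the blade and pull slowly.

```bash
python3 -m crank '[[[0,-0.1,2],[0,0,0],1],[[0,-0.1,4],[0,0,0],1],[[0,-0.1,4],[0,0,0],1],[[0.5,-0.1,4],[0,0,0],1],[[1,-0.1,4],[0,0,0],1],[[1.4,-0.1,4],[0,0,0],1],[[1.8,-0.1,4],[0,0,0],1],[[2.1,-0.1,4],[0,0,0],1],[[2.4,-0.1,4],[0,0,0],1],[[2.7,-0.1,4],[0,0,0],1],[[2.9,-0.1,4],[0,0,0],1],[[3.1,-0.1,4],[0,0,0],1],[[3.3,-0.1,4],[0,0,0],1],[[3.5,-0.1,4],[0,0,0],1],[[3.6,-0.1,4],[0,0,0],1]]'
python3 - <<'E'
from h import *
go((pump(10,0,258),PY,0))
np.set_printoptions(precision=1,suppress=True)
s=snap('side');i=s['img'][90:290,150:420,::-1];cv2.imwrite('pics/lip2.png',cv2.resize(i,(783,580),interpolation=cv2.INTER_CUBIC))
E
```

```text
time: 6.07
ee_pos: [524.8, 51.3, 239.6]
eef_rot: [0.995, -0.103, 0.0, 0.0]
force: [0.0, 0.0, -0.8]
opening: 0.241
finger_force: 30.0
t 6.07 grasp [524.8  51.3 258.6] x yaw -11.9 z [ 0. -0. -1.] open 22.2 F [ 0.   0.  -0.8] q [ 0.09  0.18  1.81 -0.    1.15  1.87]
[0.45, 0.09, 0.06] [-0.0, -0.0, 0.004]
```

View pics/lip2.png

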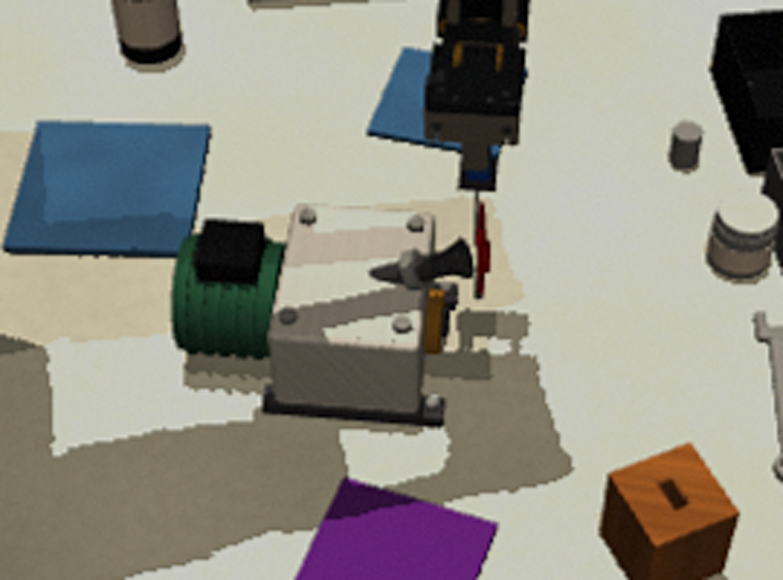

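The cover is near upright with the blade at (478,195) behind its lip. I keep pulling, wait, then lift.

```bash
python3 -m crank '[[[0.2,0,0],[0,0,0],1],[[0.4,0,0],[0,0,0],1],[[0.6,0,0],[0,0,0],1],[[0.9,0,0],[0,0,0],1],[[1.2,0,0],[0,0,0],1],[[1.6,0,0],[0,0,0],1],[[2,0,0],[0,0,0],1],[[2.5,0,0],[0,0,0],1],[[3,0,0],[0,0,0],1],[[3.5,0,0],[0,0,0],1],[[3.9,0,0],[0,0,0],1],[[4.2,0,0],[0,0,0],1],[[4.2,0,0],[0,0,0],1],[[4.2,0,-2],[0,0,0],1],[[4.2,0,-4.5],[0,0,0],1],[[4.2,0,-4.5],[0,0,0],1],[[4.2,0,-4.5],[0,0,0],1]]'
python3 - <<'E'
from h import *
go(((645,-156,303),17.4,0))
np.set_printoptions(precision=1,suppress=True)
s=snap('side');i=s['img'][90:290,150:420,::-1];cv2.imwrite('pics/lip3.png',cv2.resize(i,(783,580),interpolation=cv2.INTER_CUBIC))
E
```

```text
time: 7.53
ee_pos: [566.4, 42.7, 285.8]
eef_rot: [0.995, -0.103, 0.001, -0.0]
force: [-0.7, -0.6, -1.0]
opening: 0.24
finger_force: 30.0
t 7.53 grasp [566.4  42.7 304.8] x yaw -11.9 z [ 0.003  0.    -1.   ] open 22.1 F [-0.7 -0.6 -1. ] q [0.07 0.2  1.68 0.   1.26 1.85]
[11.78, 17.83, 0.2] [-0.0, -0.003, -0.511]
```

View pics/lip3.png

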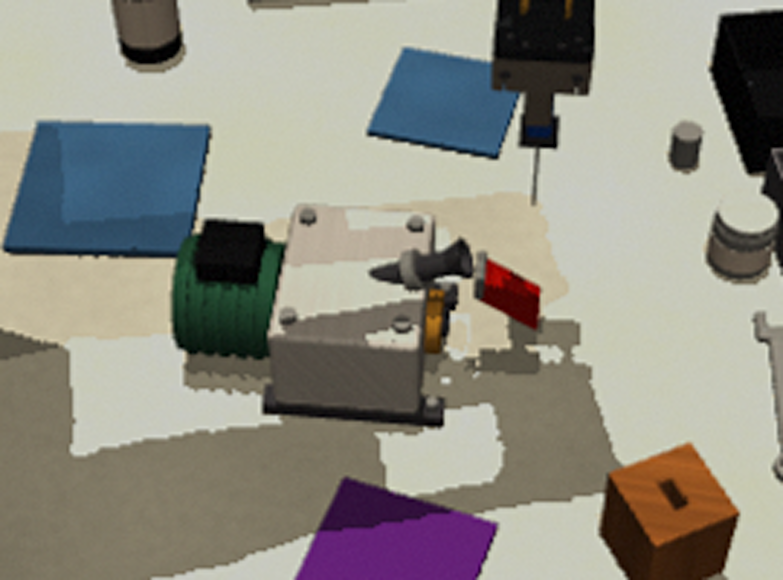

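The cover hangs open at (510,290), clear of the blade. The blade goes back to its stand.

```bash
python3 -m crank '[[[3,4.5,0],[0,0,-0.1],1],[[6,9,0],[0,0,-0.2],1],[[9,13.5,0],[0,0,-0.3],1],[[11,16.5,0],[0,0,-0.4],1],[[11.8,17.8,0.2],[0,0,-0.51],1],[[11.8,17.8,0.2],[0,0,-0.51],1],[[11.8,17.8,0.2],[0,0,-0.51],1],[[11.8,17.8,0.2],[0,0,-0.51],1],[[11.8,17.8,0.2],[0,0,-0.51],1],[[11.8,17.8,0.2],[0,0,-0.51],1]]'
python3 - <<'E'
from h import *
np.set_printoptions(precision=1,suppress=True)
go(((644,-156,200),17.4,0),((644,-156,124),17.4,0))
for n in('top','side'):
    s=snap(n);w=np.nan_to_num(cloud(s));x,y,z=[w[...,i] for i in range(3)]
    m=(z>183)&(z<255)&(abs(x-644)<30)&(abs(y+156)<30);P=w[m]
    for h in(195,210,225,245): 
        q=P[abs(P[:,2]-h)<8]; print(n,h,len(q),np.median(q,0) if len(q) else '')
i=s['img'][150:320,300:460,::-1];cv2.imwrite('pics/st.png',cv2.resize(i,None,fx=3.5,fy=3.5,interpolation=cv2.INTER_CUBIC))
E
```

```text
time: 8.42
ee_pos: [644.1, -154.2, 282.5]
eef_rot: [0.989, 0.151, -0.0, -0.0]
force: [0.3, 0.3, -0.2]
opening: 0.239
finger_force: 30.0
t 8.42 grasp [ 644.1 -154.2  301.5] x yaw 17.4 z [-0.  0. -1.] open 21.9 F [ 0.3  0.3 -0.2] q [-0.2  0.4  1.5  0.   1.3  1. ]
[-0.06, 0.17, 10.15] [-0.001, 0.0, -0.0]
[-0.06, 0.18, 17.75] [-0.001, 0.0, -0.0]
top 195 3 [ 646.6 -153.7  196.6]
top 210 2 [ 645.  -147.1  208.4]
top 225 0 
top 245 0 
side 195 19 [ 643.5 -155.   198.6]
side 210 28 [ 643.5 -154.9  210.2]
side 225 29 [ 643.5 -154.5  225.6]
side 245 9 [ 645.2 -159.6  240.4]
```

View pics/st.png

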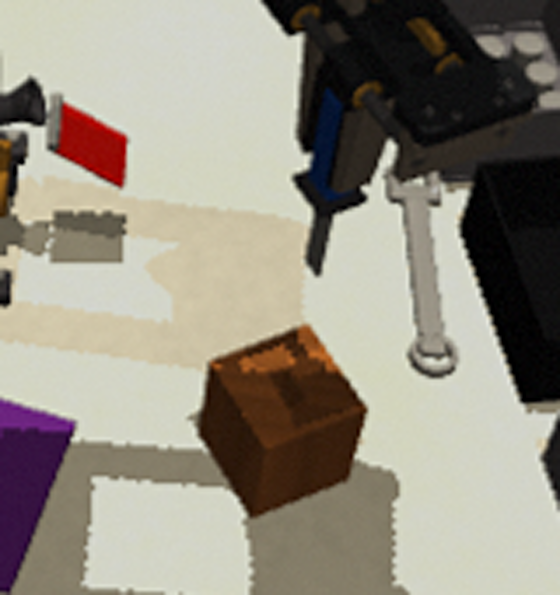

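The blade hangs upright at (317,240). I lower it at the position where it was grasped, stop just above the seated height, and release.

```bash
python3 -m crank '[[[0,0.16,3],[0,0,0],1],[[0,0.16,6],[0,0,0],1],[[0,0.16,9],[0,0,0],1],[[0,0.16,11],[0,0,0],1],[[0,0.16,12.5],[0,0,0],1],[[0,0.16,14],[0,0,0],1],[[0,0.16,15.5],[0,0,0],1],[[0,0.16,16.5],[0,0,0],1],[[0,0.16,17.2],[0,0,0],1],[[0,0.16,17.6],[0,0,0],1],[[0,0.16,17.6],[0,0,0],1]]'
```

```text
time: 9.43
ee_pos: [644.8, -157.0, 106.2]
eef_rot: [0.989, 0.151, -0.0, -0.0]
force: [0.4, 1.1, -0.3]
opening: 0.236
finger_force: 30.0
```

Inserted freely. I release slowly and lift.

```bash
python3 -m crank '[[[0,0,0.15],[0,0,0],1],[[0,0,0.15],[0,0,0],0.4],[[0,0,0.15],[0,0,0],0.2],[[0,0,0.15],[0,0,0],0],[[0,0,0.15],[0,0,0],-0.5],[[0,0,0.15],[0,0,0],-0.5],[[0,0,0.15],[0,0,0],-0.5],[[0,0,0.15],[0,0,0],-0.5],[[0,0,-3],[0,0,0],-0.5],[[0,0,-7],[0,0,0],-0.5],[[0,0,-11],[0,0,0],-0.5],[[0,0,-13],[0,0,0],-0.5],[[0,0,-13],[0,0,0],-0.5]]'
python3 - <<'E'
from h import *
np.set_printoptions(precision=1,suppress=True)
go(((588,-377,220),4.8,0),((588,-377,62),4.8,0))
s=snap('side');w=np.nan_to_num(cloud(s));H,S,V=np.moveaxis(cv2.cvtColor(s['img'],cv2.COLOR_RGB2HSV).astype(int),-1,0)
m=(H>95)&(H<125)&(S>90)&(abs(w[...,0]-644)<25)&(abs(w[...,1]+157)<30)&(w[...,2]>85)&(w[...,2]<175)
P=w[m];print(m.sum(),P.mean(0),P.min(0),P.max(0))
for a in(95,110,125,140,155): print(a,np.median(P[abs(P[:,2]-a)<8],0))
E
```

```text
time: 10.52
ee_pos: [647.9, -158.1, 242.8]
eef_rot: [0.989, 0.151, 0.004, 0.002]
force: [0.2, -0.0, 0.5]
opening: 0.751
finger_force: 0.0
t 10.52 grasp [ 647.7 -158.   261.8] x yaw 17.3 z [ 0. -0. -1.] open 69.1 F [ 0.2 -0.   0.5] q [-0.2  0.4  1.5  0.   1.2  1. ]
[-12.27, 19.09, 4.17] [0.004, -0.008, 0.219]
[-12.4, 19.02, 19.97] [0.004, -0.008, 0.219]
287 [ 643.9 -162.7  128.1] [ 634.3 -170.5   86. ] [ 658.8 -146.3  159.1]
95 [ 641.9 -164.6   95.9]
110 [ 641.1 -165.6  109.6]
125 [ 642.1 -165.1  125.3]
140 [ 642.4 -164.5  139.5]
155 [ 644.2 -160.6  154.9]
```

The blade stands upright, handle spanning z 86–159. Next the rod.

```bash
python3 -m crank '[[[-12.3,19.1,4.2],[0,0,0.22],-0.5],[[-12.3,19.1,4.2],[0,0,0.22],-0.5],[[-12.3,19.1,4.2],[0,0,0.22],-0.5],[[-12.3,19.1,4.2],[0,0,0.22],-0.5],[[-12.3,19.1,4.2],[0,0,0.22],-0.5],[[-12.3,19.1,4.2],[0,0,0.22],-0.5],[[-12.3,19.1,4.2],[0,0,0.22],-0.5],[[-12.3,19.1,4.2],[0,0,0.22],-0.5],[[-12.3,19.1,8],[0,0,0.22],-0.5],[[-12.3,19.1,10],[0,0,0.22],-0.5],[[-12.3,19.1,10],[0,0,0.22],-0.5],[[-12.3,19.1,10],[0,0,0.22],-0.5]]'
python3 - <<'E'
from h import *
go(((588,-377,62),4.8,0))
np.set_printoptions(precision=1,suppress=True)
a=snap('top')
i=a['img'][140:240,360:460,::-1];cv2.imwrite('pics/rod.png',cv2.resize(i,None,fx=5.8,fy=5.8,interpolation=cv2.INTER_CUBIC))
E
```

```text
time: 11.57
ee_pos: [584.3, -374.5, 135.4]
eef_rot: [0.999, 0.042, -0.001, -0.001]
force: [-0.1, 0.6, 0.2]
opening: 0.746
finger_force: 0.0
t 11.57 grasp [ 584.3 -374.5  154.4] x yaw 4.8 z [-0.003  0.002 -1.   ] open 68.6 F [-0.1  0.6  0.2] q [-0.57  0.53  1.54  0.    1.07  0.91]
[0.37, 0.3, 9.24] [-0.002, 0.002, 0.0]
```

```bash
python3 -m crank '[[[0.35,0.25,3],[0,0,0],-0.5],[[0.35,0.25,6],[0,0,0],-0.5],[[0.35,0.25,8],[0,0,0],-0.5],[[0.35,0.25,9.2],[0,0,0],-0.5],[[0.35,0.25,9.2],[0,0,0],-0.5],[[0.35,0.25,9.2],[0,0,0],-0.5]]'
python3 - <<'E'
from h import *
go(((588,-377,62),4.8,0))
E
```

```text
time: 12.12
ee_pos: [589.1, -378.7, 45.8]
eef_rot: [0.999, 0.042, 0.0, 0.0]
force: [0.2, 0.7, 0.5]
opening: 0.749
finger_force: 0.0
t 12.12 grasp [ 589.1 -378.6   64.8] x yaw 4.8 z [ 0.001 -0.001 -1.   ] open 68.9 F [0.2 0.7 0.5] q [-0.57  0.64  1.57  0.    0.92  0.91]
[-0.1, -0.17, 0.28] [0.001, -0.001, -0.001]
```

```bash
python3 -m crank '[[[-0.1,-0.15,0.2],[0,0,0],-0.5],[[-0.1,-0.15,0.2],[0,0,0],-0.5],[[-0.1,-0.15,0.2],[0,0,0],0],[[-0.1,-0.15,0.2],[0,0,0],0.5],[[-0.1,-0.15,0.2],[0,0,0],1],[[-0.1,-0.15,0.2],[0,0,0],1],[[-0.1,-0.15,0.2],[0,0,0],1],[[-0.1,-0.15,0.2],[0,0,0],1],[[-0.1,-0.15,0.2],[0,0,0],1],[[-0.1,-0.15,0.2],[0,0,0],1],[[-0.1,-0.15,0.2],[0,0,0],1],[[-0.1,-0.15,0.2],[0,0,0],1],[[-0.1,-0.15,0.2],[0,0,0],1]]'
python3 - <<'E'
from h import *
go(((588,-377,240),4.8,0))
E
```

```text
time: 13.2
ee_pos: [587.1, -377.1, 42.5]
eef_rot: [0.999, 0.041, -0.0, -0.0]
force: [0.2, -1.0, -0.2]
opening: 0.172
finger_force: 30.0
t 13.2 grasp [ 587.1 -377.1   61.5] x yaw 4.7 z [-0.  0. -1.] open 15.8 F [ 0.2 -1.  -0.2] q [-0.57  0.64  1.58  0.    0.92  0.91]
[0.09, -0.01, -17.85] [-0.0, 0.0, -0.001]
```

```bash
python3 -m crank '[[[0,0,-3],[0,0,0],1],[[0,0,-6],[0,0,0],1],[[0,0,-10],[0,0,0],1],[[0,0,-14],[0,0,0],1],[[0,0,-18],[0,0,0],1],[[0,0,-20],[0,0,0],1],[[0,0,-20],[0,0,0],1],[[0,0,-20],[0,0,0],1]]'
python3 - <<'E'
from h import *
go((pump(177.6+9,0,207.8+4),PY,0),(pump(177.6+9,0,207.8+4),PY,25))
E
```

```text
time: 13.87
ee_pos: [587.6, -377.4, 243.8]
eef_rot: [0.999, 0.041, 0.001, 0.001]
force: [-0.3, -0.1, -1.8]
opening: 0.175
finger_force: 30.0
t 13.87 grasp [ 587.6 -377.4  262.8] x yaw 4.7 z [ 0.002 -0.001 -1.   ] open 16.1 F [-0.3 -0.1 -1.8] q [-0.57  0.44  1.43 -0.    1.26  0.91]
[14.59, -37.92, 5.07] [0.001, -0.002, 0.294]
[15.36, -37.69, 4.9] [-0.063, 0.431, 0.29]
```

```bash
python3 -m crank '[[[4,-9,0],[0,0,0.08],1],[[8,-17,0],[0,0,0.15],1],[[12,-25,0],[0,0,0.2],1],[[15.4,-32,0],[0,0.1,0.29],1],[[15.4,-37.7,1],[-0.02,0.2,0.29],1],[[15.4,-37.7,2],[-0.04,0.3,0.29],1],[[15.4,-37.7,4],[-0.06,0.43,0.29],1],[[15.4,-37.7,4.9],[-0.063,0.431,0.29],1],[[15.4,-37.7,4.9],[-0.063,0.431,0.29],1],[[15.4,-37.7,4.9],[-0.063,0.431,0.29],1],[[15.4,-37.7,4.9],[-0.063,0.431,0.29],1],[[15.4,-37.7,4.9],[-0.063,0.431,0.29],1],[[15.4,-37.7,4.9],[-0.063,0.431,0.29],1],[[15.4,-37.7,4.9],[-0.063,0.431,0.29],1],[[15.4,-37.7,4.9],[-0.063,0.431,0.29],1]]'
python3 - <<'E'
from h import *
go((pump(186.6,0,211.8),PY,25))
t=snap('top');s=snap('side')
a=cv2.resize(t['img'][150:260,220:350,::-1],(390,330),interpolation=cv2.INTER_CUBIC);b=cv2.resize(s['img'][110:260,200:380,::-1],(396,330),interpolation=cv2.INTER_CUBIC)
cv2.imwrite('pics/pre.png',np.hstack([a,b]))
E
```

```text
time: 15.12
ee_pos: [709.1, 9.8, 193.4]
eef_rot: [0.971, -0.104, 0.214, 0.023]
force: [0.1, 0.3, -0.8]
opening: 0.172
finger_force: 30.0
t 15.12 grasp [701.3  11.5 210.6] x yaw -12.2 z [ 0.411 -0.088 -0.907] open 15.9 F [ 0.1  0.3 -0.8] q [ 0.07  0.32  1.82 -0.21  0.6   2.01]
[0.07, -0.11, -0.1] [0.0, 0.003, -0.002]
```

View pics/pre.png

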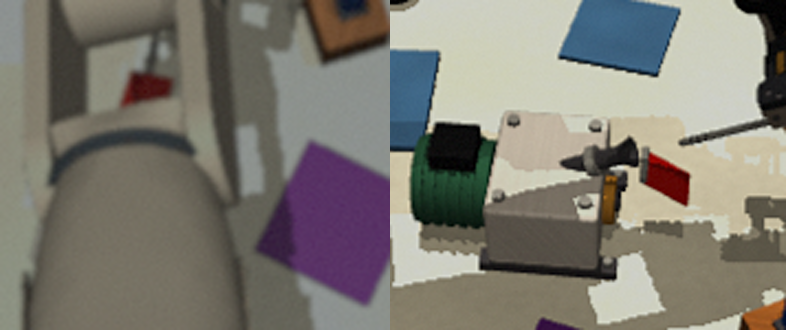

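The side half shows the rod tip at (682,143), the tube mouth at about (636,150), and the cover open below. The arm hides the mouth in the top view. I'll compare predicted projections with what the side image shows.

```bash
cat >> h.py <<'E'
def proj(s,p):
    c=(np.atleast_2d(p)-s['eye'])@R.from_quat(s['attitude']).as_matrix(); return np.c_[s['cx']+s['fx']*c[:,0]/-c[:,2],s['cy']-s['fy']*c[:,1]/-c[:,2]]
def rodpts(d,off=1.5,o=None):
    o=o or manip.get_obs();Q=R.from_quat(o['eef_rot']); return np.array(o['ee_pos'])+Q.apply(np.array([[-(k-0)+1,0,-19+off] for k in d]))
E
python3 - <<'E'
from h import *
np.set_printoptions(precision=1,suppress=True)
s=ld('side');w=cloud(s)
print('rod tip,100,50 pred',proj(s,rodpts([156,110,60])).tolist(), rodpts([156])[0], 'in pump',MP.inv().apply(rodpts([156,60])-PO))
c,sn=np.cos(np.radians(25)),np.sin(np.radians(25))
M=lambda a,u,y:pump(a*c-u*sn,y,125+a*sn+u*c)
print('mouth pred c,top,bot,left,right',proj(s,np.array([M(0,0,0),M(0,17.5,0),M(0,-17.5,0),M(0,0,17.5),M(0,0,-17.5)])))
g=s['img'].astype(int)
P=w[160:200,300:380]; q=MP.inv().apply((P-PO).reshape(-1,3))
# shaft: points above bench in pump frame, x 30..110, z>120
m=(q[:,0]>25)&(q[:,0]<150)&(q[:,2]>110)&(abs(q[:,1])<40); k=q[m]
for a in range(30,150,10):
    j=k[abs(k[:,0]-a)<5]
    if len(j): print(a,len(j),np.median(j,0))
m=(q[:,0]>-20)&(q[:,0]<14)&(q[:,2]>90)&(abs(q[:,1])<30); k=q[m]
print('tube',k.min(0),k.max(0))
vv,uu=np.mgrid[160:200,300:380];U=np.c_[uu.ravel(),vv.ravel()][m]
print('tube px',U.min(0),U.max(0),'rightmost rows',[U[U[:,0]>=U[:,0].max()-d].tolist() for d in(1,)])
E
```

```text
rod tip,100,50 pred [[331.3875199108268, 174.87464480792397], [350.65658689099337, 170.19677201406432], [372.2691505108718, 164.94997809990903]] [564.8  41.3 144.5] in pump [[ 46.6  -0.5 144.5]
 [133.7  -0.8 184.9]]
mouth pred c,top,bot,left,right [[310.6 179.2]
 [307.5 174.2]
 [313.6 184.1]
 [311.1 173.6]
 [310.  184.8]]
50 16 [ 51.1  -1.5 148.9]
60 15 [ 60.7  -3.1 154.4]
70 19 [ 69.6  -3.  159.2]
80 18 [ 80.3  -2.8 163.7]
90 16 [ 89.9  -3.2 168.7]
100 16 [ 99.3  -3.4 173.6]
110 18 [109.9  -2.5 176.4]
120 19 [120.3  -2.8 182.7]
130 9 [128.4  -2.6 186. ]
tube [-19.8 -23.2 102. ] [ 13.9  25.8 142.5]
tube px [302 172] [317 193] rightmost rows [[[316, 176], [316, 177], [317, 177], [316, 178], [317, 178], [316, 179], [317, 179], [316, 180], [316, 181], [316, 182], [316, 183], [316, 184], [316, 185], [316, 186], [316, 187], [316, 188], [316, 189]]]
```

Prediction and picture agree to about 1.5 px. I enter the funnel gently.

```bash
python3 -m crank '[[[-1,0,-0.2],[0,0,0],1],[[-2.5,0,-0.2],[0,0,0],1],[[-4,0,-0.2],[0,0,0],1],[[-5,0,-0.2],[0,0,0],1],[[-5.5,0,-0.2],[0,0,0],1],[[-6,0,-0.2],[0,0,0],1],[[-6.4,0,-0.2],[0,0,0],1],[[-6.8,0,-0.2],[0,0,0],1],[[-7.2,0,-0.2],[0,0,0],1],[[-7.2,0,-0.2],[0,0,0],1],[[-7.2,0,-0.2],[0,0,0],1]]'
python3 - <<'E'
from h import *
np.set_printoptions(precision=1,suppress=True)
q=MP.inv().apply(rodpts([156,60])-PO);print(q, manip.get_obs()['torque'])
c,sn=np.cos(np.radians(25)),np.sin(np.radians(25));print('axial',q[:,0]*c+(q[:,2]-125)*sn,'perp',-q[:,0]*sn+(q[:,2]-125)*c)
E
```

```text
time: 16.13
ee_pos: [644.8, 25.3, 165.1]
eef_rot: [0.971, -0.103, 0.214, 0.022]
force: [-0.0, 0.3, -1.0]
opening: 0.17
finger_force: 30.0
[[-19.7   0.7 115.8]
 [ 67.4   0.6 156.2]] [ 0.1  0.2 -0. ]
axial [-21.8  74.2] perp [ 0.  -0.2]
```

```bash
python3 -m crank '[[[-1,0,0],[0,0,0],1],[[-2,0,0],[0,0,0],1],[[-3,0,0],[0,0,0],1],[[-4,0,0],[0,0,0],1],[[-5,0,0],[0,0,0],1],[[-6,0,0],[0,0,0],1],[[-7,0,0],[0,0,0],1],[[-7.7,0,0],[0,0,0],1],[[-8.2,0,0],[0,0,0],1],[[-8.5,0,0],[0,0,0],1],[[-8.5,0,0],[0,0,0],1]]'
python3 - <<'E'
from h import *
np.set_printoptions(precision=1,suppress=True)
q=MP.inv().apply(rodpts([44,156])-PO);print(q, manip.get_obs()['torque'])
c,sn=np.cos(np.radians(25)),np.sin(np.radians(25));print('axial',q[:,0]*c+(q[:,2]-125)*sn,'perp',-q[:,0]*sn+(q[:,2]-125)*c)
E
```

```text
time: 17.05
ee_pos: [568.9, 41.6, 129.1]
eef_rot: [0.971, -0.103, 0.214, 0.022]
force: [-0.2, 0.2, -0.1]
opening: 0.171
finger_force: 30.0
[[  4.2   0.6 126.9]
 [-97.4   0.7  79.9]] [0.1 0.2 0. ]
axial [   4.6 -107.4] perp [-0.   0.3]
```

Now press up in 1 mm steps until the collar bears, and hold there.

```bash
python3 -m crank '[[[-0.1,0,0],[0,0,0],1],[[-0.2,0,0],[0,0,0],1],[[-0.3,0,0],[0,0,0],1],[[-0.4,0,0],[0,0,0],1],[[-0.5,0,0],[0,0,0],1],[[-0.5,0,0],[0,0,0],1],[[-0.5,0,0],[0,0,0],1]]'
python3 - <<'E'
from h import *
np.set_printoptions(precision=1,suppress=True)
q=MP.inv().apply(rodpts([44,156])-PO);print(q)
c,sn=np.cos(np.radians(25)),np.sin(np.radians(25));print('axial',q[:,0]*c+(q[:,2]-125)*sn,'perp',-q[:,0]*sn+(q[:,2]-125)*c)
E
```

```text
time: 17.63
ee_pos: [564.9, 42.4, 127.3]
eef_rot: [0.971, -0.103, 0.214, 0.022]
force: [-0.4, 0.4, -2.4]
opening: 0.175
finger_force: 30.0
[[   0.2    0.6  125.1]
 [-101.4    0.7   78. ]]
axial [   0.2 -111.8] perp [-0.   0.2]
```

```bash
python3 -m crank '[[[-0.1,0,0],[0,0,0],1],[[-0.2,0,0],[0,0,0],1],[[-0.3,0,0],[0,0,0],1],[[-0.3,0,0],[0,0,0],1],[[-0.3,0,0],[0,0,0],1]]'
python3 - <<'E'
from h import *
np.set_printoptions(precision=1,suppress=True)
q=MP.inv().apply(rodpts([44,156])-PO);print(q)
c,sn=np.cos(np.radians(25)),np.sin(np.radians(25));print('axial',q[:,0]*c+(q[:,2]-125)*sn,'perp',-q[:,0]*sn+(q[:,2]-125)*c)
E
```

```text
time: 18.05
ee_pos: [564.6, 43.0, 127.5]
eef_rot: [0.971, -0.103, 0.216, 0.022]
force: [8.0, -5.7, 0.0]
opening: 0.168
finger_force: 30.0
[[  -0.2    1.1  125.1]
 [-101.6    1.1   77.6]]
axial [  -0.1 -112.1] perp [0.2 0. ]
```

```bash
python3 -m crank '[[[-0.1,0,0],[0,0,0],1],[[-0.15,0,0],[0,0,0],1],[[-0.15,0,0],[0,0,0],1],[[-0.15,0,0],[0,0,0],1],[[-0.15,0,0],[0,0,0],1]]'
python3 - <<'E'
from h import *
s=snap('side');cv2.imwrite('pics/in.png',cv2.resize(s['img'][120:240,220:380,::-1],(784,588),interpolation=cv2.INTER_CUBIC))
E
```

```text
time: 18.47
ee_pos: [564.6, 43.2, 127.8]
eef_rot: [0.97, -0.103, 0.217, 0.022]
force: [11.1, -9.4, -0.7]
opening: 0.17
finger_force: 30.0
```

View pics/in.png

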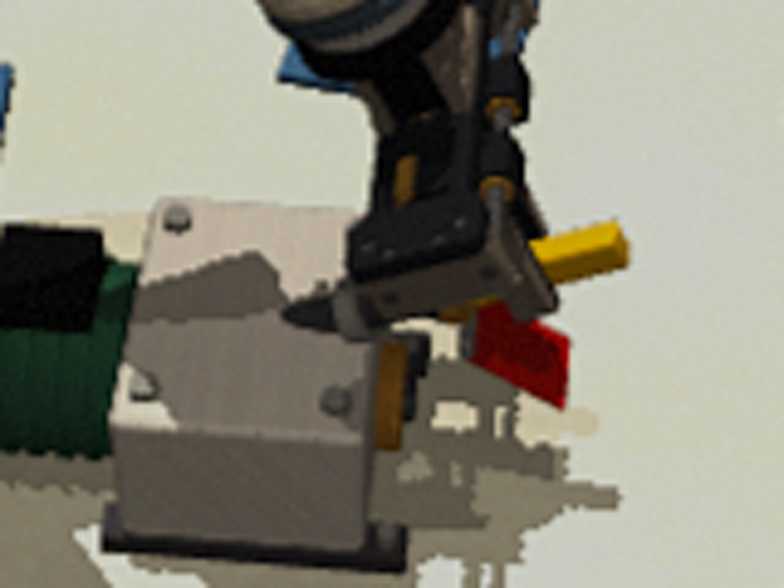

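The collar (450,308) is at the mouth with the arm bearing on it at about 14 N, so it is seated. Draw it out along the axis.

```bash
python3 -m crank '[[[0.5,0,0],[0,0,0],1],[[1,0,0],[0,0,0],1],[[2,0,0],[0,0,0],1],[[3,0,0],[0,0,0],1],[[4,0,0],[0,0,0],1],[[5.5,0,0],[0,0,0],1],[[7,0,0],[0,0,0],1],[[8.5,0,0],[0,0,0],1],[[10,0,0],[0,0,0],1],[[11.5,0,0],[0,0,0],1],[[13,0,0],[0,0,0],1],[[15,0,0],[0,0,0],1],[[17,0,0],[0,0,0],1],[[17,0,0],[0,0,0],1],[[17,0,0],[0,0,0],1],[[17,0,0],[0,0,0],1]]'
python3 - <<'E'
from h import *
o=manip.get_obs();z=R.from_quat(o['eef_rot']).apply([0,0,1]);g=np.array(o['ee_pos'])-19*z
go((g+[0,100,40],PY,10),((701,339,220),PY,0),((701,339,152),PY,0))
E
```

```text
time: 19.85
ee_pos: [710.4, 10.8, 195.7]
eef_rot: [0.971, -0.103, 0.213, 0.022]
force: [-1.0, 0.6, -1.6]
opening: 0.173
finger_force: 30.0
t 19.85 grasp [702.7  12.5 213. ] x yaw -12.2 z [ 0.409 -0.088 -0.908] open 16.0 F [-1.   0.6 -1.6] q [ 0.07  0.32  1.81 -0.21  0.61  2.  ]
[-0.72, -9.78, -4.57] [-0.0, -0.257, -0.001]
[-6.89, -31.89, -3.74] [-0.0, -0.432, -0.001]
[-9.74, -31.88, 2.43] [-0.0, -0.432, -0.001]
```

```bash
python3 -m crank '[[[0.5,0,-2],[0,-0.05,0],1],[[0,-3,-4.5],[0,-0.12,0],1],[[-0.7,-6,-4.5],[0,-0.2,0],1],[[-0.7,-10,-4.5],[0,-0.26,0],1],[[-2,-14,-4.3],[0,-0.3,0],1],[[-4,-18,-4],[0,-0.35,0],1],[[-6,-22,-3.8],[0,-0.4,0],1],[[-6.9,-26,-3.7],[0,-0.43,0],1],[[-6.9,-30,-3.7],[0,-0.43,0],1],[[-6.9,-31.9,-3.7],[0,-0.43,0],1],[[-8,-31.9,-1.5],[0,-0.43,0],1],[[-9,-31.9,0.8],[0,-0.43,0],1],[[-9.7,-31.9,2.4],[0,-0.43,0],1],[[-9.7,-31.9,2.4],[0,-0.43,0],1],[[-9.7,-31.9,2.4],[0,-0.43,0],1],[[-9.7,-31.9,2.4],[0,-0.43,0],1],[[-9.7,-31.9,2.4],[0,-0.43,0],1],[[-9.7,-31.9,2.4],[0,-0.43,0],1]]'
python3 - <<'E'
from h import *
np.set_printoptions(precision=1,suppress=True)
go(((701,339,152),PY,0)); print(rodpts([156,60]),manip.get_obs()['dq'])
t=snap('top');s=snap('side')
print('top pred tip',proj(t,rodpts([156])))
w=np.nan_to_num(cloud(s));m=(abs(w[...,0]-600)<90)&(abs(w[...,1]-365)<50)&(w[...,2]>110)&(w[...,2]<200);P=w[m]
for a in range(540,690,20): 
    j=P[abs(P[:,0]-a)<8]; print(a,len(j),np.median(j,0) if len(j) else '')
cv2.imwrite('pics/end.png',np.hstack([cv2.resize(i['img'][:,:,::-1][:,60:],(400,400)) for i in(t,s)]))
E
```

```text
time: 21.35
ee_pos: [703.3, 339.3, 136.5]
eef_rot: [0.994, -0.106, 0.003, -0.001]
force: [-0.6, 0.5, -1.0]
opening: 0.174
finger_force: 30.0
t 21.35 grasp [703.2 339.3 155.5] x yaw -12.1 z [ 0.  0. -1.] open 16.0 F [-0.6  0.5 -1. ] q [ 0.5  0.7  1.3 -0.   1.2  2.2]
[-0.22, 0.08, 0.34] [-0.002, -0.006, -0.001]
[[551.7 371.9 153. ]
 [645.5 351.7 153.6]] [ 0.  0.  0. -0. -0. -0.]
top pred tip [[152.7 178.6]]
540 0 
560 20 [560.3 370.5 154.6]
580 20 [579.2 363.1 155.1]
600 18 [599.9 359.4 155.7]
620 21 [621.2 354.  156.1]
640 19 [639.7 352.6 154.4]
660 60 [661.1 339.7 161.7]
680 54 [681.  337.  156.7]
```

View pics/end.png

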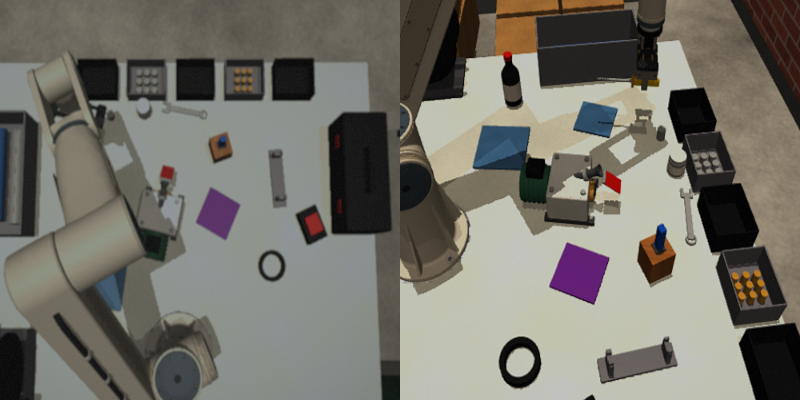

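The cover is open at (613,181), the blade is in its stand at (660,240), and the rod is level at (628,80). By measurement its tip is over the tile's centre. I let it settle, then hand in.

```bash
python3 -m crank '[[[0,0,0],[0,0,0],1],[[0,0,0],[0,0,0],1],[[0,0,0],[0,0,0],1],[[0,0,0],[0,0,0],1],[[0,0,0],[0,0,0],1],[[0,0,0],[0,0,0],1]]' && python3 -c "
from workcell import manip
print(manip.sign_off())"
```

```text
time: 21.95
ee_pos: [702.6, 339.1, 134.5]
eef_rot: [0.994, -0.106, 0.002, -0.0]
force: [0.6, 0.6, -0.2]
opening: 0.172
finger_force: 30.0
the job is handed in; nothing more can be done
None
```

All steps were carried out and the job was handed in at about 22 s (no verdict returned): the cover hangs open, the blade tool is back upright in its stand, and after going in to its collar and out again the rod is held level with its tip over the blue tile, about 15 cm up.

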